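# Present the spire shell to the inspection camera

### The arm

A 6-joint arm with a two-finger parallel gripper is mounted at the origin on the work surface. World frame = base frame: x ahead of the robot, y to its left, z up, the work surface at z = 0. Lengths are in mm, angles in rad, forces in N, time in s.
With the tool pointing down it reaches from about 275 to 750 mm from the base axis. Payload 10.2 kg.
Tool frame: the origin (TCP) lies at the very end of the fingers, on their centre line; the grasp point (between the pads) lies 19 mm behind it (ctrl.grip_depth is the distance from the TCP to the grasp point, in mm); z points along the fingers, x is the direction in which the jaws open and shut, and the axes are right-handed (so a half turn about z gives the same grasp; the last joint's range is limited). The gripper opens to 85 mm and grips with 20 to 120 N. Pads are 22 mm wide; open, the fingers measure 114 mm over their backs; the gripper's body (76 mm by 85 mm) begins 54 mm behind the grasp point. The pads swing forward as they close: fully open they stand 13 mm farther back than shut.
Start: joints at [-1.343, 0.313, 1.498, -0, 1.331, -0.223], TCP at [228.724, -472.564, 231.294] pointing down, gripper open.
Joint ranges: [-2.94, 2.94], [-0.97, 2.17], [0.19, 2.56], [-1.23, 4.37], [0.02, 3.11], [-2.88, 2.88]. Speed limits (rad/s): [2.39, 2.39, 3.01, 3.14, 3.14, 3.14].

### API

Orientations are given as a unit quaternion [w, x, y, z].
In Python, from rig import ctrl gives the robot as it stands.
- The arm moves only by the tool play_rows, never from a script. Its argument "motion" is a list of rows, each a list of 2 entries, a list of its own where there are three numbers: the shift along the tool's x, y, z in mm, then the turn, a rotation vector about the tool's x, y, z in degrees. A call has 1 to 20 rows; each row shifts and turns the commanded pose from where the row before left it, along the tool's axes as they then stand; what a row does not reach is not made up. A row lasts 1/12 s, in which the tool goes at most 41.7 mm and 7.16 degrees, less where a joint would pass 70% of its speed; a pose out of reach is approached as far as the arm can. A call with a gripper value outside its range is refused whole. "fingers" is the finger opening in mm, from 0 to 85.4, set as the call begins (left out, the last holds). The fingers move at their own pace and stop on an object; "squeeze" is the grip in N (left out, the last holds). Time passes only in rows, so rows that do not move let the fingers close. It gives the time, the measured TCP pose, the force and the opening at its end, in the units of the state.
- ctrl.sense(): the state, without advancing time (a new reading comes with each control period).
- ctrl.capture(name): name is "side" or "top"; returns the picture (400x640x3 uint8, red, green, blue); there is no depth.
- ctrl.get_calibration(name): a dict with "K" (3x3 intrinsics, pixels), "k1" (the pictures are not rectified: a ray, as slopes to the right and down, at radius r is drawn at 1 + k1 r^2 times it, then the intrinsics apply), "R" (3x3) and "t" (3): a world point X has camera coordinates R X + t. Camera axes: x right, y down, z forward; pixel columns grow to the right and rows downward; lengths in mm; the calibration is good to about 2 mm. A picture is of the moment at which its call begins. get_calibration takes no time and is no camera call.
- ctrl.finish_job(): hands the job in, once; it reports no verdict.
Trained networks look in the newest picture that a camera, given by its name, has taken for a name from the list of things; names that differ only in an ending like _2 or _b are one class to them, and where a whole thing is asked for, a point or a joint stands for the part that bears it (a point fixed in the world has none). Each returns a list of dicts, best first, with "p" (0 to 1); they miss things now and then, are a little off and sometimes report something else, mostly with a low value. They report only what shows in the picture. A call takes as long as a camera call. They do not tell look-alikes from the thing itself.
- ctrl.spot_in(camera, name): "position" ([column, row] as shares, 0 to 1, of the picture: columns of its width, rows of its height, amid what is visible of it).
The state is a dict: "time_s": time; "joints": joint angles; "dq": joint speeds; "tau": joint torques, N m; "eef_pos": TCP position; "ee_rot": TCP orientation; "force": force on the tool from outside, world axes, zero at the start; "wrist_torque": the same for the moment, N m; "grip_width": opening from 0.0 (shut) to 1.0 (fully open).
Only numpy, scipy, OpenCV 4.12 (cv2) and the standard library are available. Lean on these libraries where they do the work, as an engineer would, in place of code of your own. Each camera call takes 0.05 s, during which the arm holds its last target. There are 200 camera calls.

### The job

Take the mount with the tall pointed spire shell out of the wooden rack, holding it by its black plate and not by the shell, and hold it in the air in front of the inspection camera: shell centred on the lens axis at the distance that the tip of the thin focus rod marks, its shell side looking squarely into the tilted lens, tip of the spire uppermost. Finish while holding it there still, touching neither the camera nor its rod; leave the camera, the other mounts and the jars and cups where they are.

Things in the scene. Friction and masses are not known exactly. Their poses are not given: they have to be found in the camera images.
- spire_mount: Mount with the spire shell: upright black plate, 50 wide (y) x 10 thick (x) x 95 mm high (z), about 75 g, loose, its lowest 14 mm in a rack slot (1 mm play). Origin: centre of the plate's underside. +x: front, with the pale shell; z up. Its narrow side edges and the top 30 mm are free for gripping. It is the one to present.
- spire_shell: The pale pointed spire shell fixed on the front of its plate: 42 mm tall, up to 23 mm across, stands 18 mm proud of the plate's face, point upward. Origin: the middle of the shell, 44 mm above the plate's underside and 11 mm in front of the plate's middle plane; same axes as the mount. Fragile: must not be gripped.
- limpet_mount: Mount with a round, low conical limpet shell 36 mm across: upright black plate, 50 wide (y) x 10 thick (x) x 95 mm high (z), about 75 g, loose, its lowest 14 mm in a rack slot (1 mm play). Origin: centre of the plate's underside. +x: front, with the pale shell; z up. Its narrow side edges and the top 30 mm are free for gripping. Stays in the rack.
- coil_mount: Mount with a round flat coiled shell 34 mm across: upright black plate, 50 wide (y) x 10 thick (x) x 95 mm high (z), about 75 g, loose, its lowest 14 mm in a rack slot (1 mm play). Origin: centre of the plate's underside. +x: front, with the pale shell; z up. Its narrow side edges and the top 30 mm are free for gripping. Stays in the rack.
- rack: Fixed wooden rack, a bar 60 mm (x) by 310 mm (y) by 24 mm high with three slots, 14 mm deep, side by side at 105 mm spacing along y; each holds one mount with its front to the rack's +x. Any mount may be in any slot. Origin: centre of its underside, on the table.
- stand: Fixed camera stand: grey foot plate 260 x 100 x 8 mm; 20 mm steel column, 333 mm high, 200 mm from the origin along +x. Origin on the table, roughly below the viewing spot. The camera looks along the stand's -x (to the robot) and 10 to 30 degrees down; its height and tilt vary from day to day and are stiffly clamped.
- lens (a point): Centre of the front glass of the camera's black lens (38 mm diameter). Axes of the camera: -x is the viewing direction, y level, z upward square to the view. The white camera body (45 x 56 x 50 mm) lies behind it.
- view (a point): Viewing spot, for the middle of the shell: on the lens axis, 120 mm in front of the glass. Axes as lens; a mount held squarely has its axes parallel to these, +x to the lens. A 4.4 mm steel focus rod on the camera runs parallel to the lens axis 65 mm below it (camera's -z); its 8 mm ball tip ends 65 mm below this spot.
- jar0: Specimen jar with green cap, 42 mm diameter, 65 mm high, loose, stands beyond the rack. Origin: centre of its underside. Bystander.
- jar1: Second jar, like jar0. Bystander.
- mug: White mug, 80 mm diameter, 90 mm high, loose, at the left. Origin: centre of its underside. Bystander.
- tube_pot: Brown cardboard pot, 72 mm diameter, 95 mm high, loose, at the right. Origin: centre of its underside. Bystander.
There are look-alikes about, which are no part of the job. Leave any orange look-alike of the spire_mount alone.

How it is judged:
By the outcome, as a careful person would: the job done as asked, in the order asked, and still so for the second after the job is handed in, while the arm keeps its last pose, push and grip.
It also fails if it takes over 40 s, if anything falls off the work surface, if the arm or the gripper's body presses on something with over 40 N, if the wrist force passes 120 N, or if a joint passes its speed limit or range.

## Working session

There is one attempt and no reset: what is moved stays moved. The work goes in short steps, Python scripts to look and compute and a tool call to move; the robot and the scene stay as the last step left them, time stands still between calls to the robot, and variables do not carry over. Pictures are saved under pics/ and viewed, about 8 in all and at most 12, crops included, and the job is handed in when it is done.

Besides the shell and the picture viewer there is one more tool, called after ">>>" by a JSON object that holds its "fn" and its "kwargs", one argument or row to a line. play_rows: Moves the arm, as the interface text tells. Its arguments: {"type":"object","properties":{"motion":{"type":"array"},"fingers":{"type":"number"},"squeeze":{"type":"number"}},"required":["motion"]}

```bash
mkdir -p pics
cat > h.py <<'E'
import numpy as np, cv2
from rig import ctrl
def save(cam,name):
    im=ctrl.capture(cam); cv2.imwrite(f'pics/{name}.png',cv2.cvtColor(im,cv2.COLOR_RGB2BGR)); return im
def cal(c):
    d=ctrl.get_calibration(c); return [np.array(d[k],float) for k in('K','R','t')]+[float(d['k1'])]
def proj(c,X):
    K,R,t,k=cal(c); p=np.atleast_2d(X)@R.T+t; s=p[:,:2]/p[:,2:]; s=s*(1+k*(s**2).sum(1,keepdims=True))
    return s*[K[0,0],K[1,1]]+K[:2,2]
def ray(c,uv):
    K,R,t,k=cal(c); d=(np.array(uv,float)-K[:2,2])/[K[0,0],K[1,1]]; s=d.copy()
    for _ in range(30): s=d/(1+k*(s@s))
    v=R.T@np.array([*s,1]); return -R.T@t, v/np.linalg.norm(v)
def onz(c,uv,z):
    o,v=ray(c,uv); return o+v*(z-o[2])/v[2]
def tri(a,b):
    A=[];B=[];
    rs=[ray('side',a),ray('top',b)]
    for o,v in rs:
        P=np.eye(3)-np.outer(v,v); A.append(P);B.append(P@o)
    X=np.linalg.lstsq(np.vstack(A),np.hstack(B),rcond=None)[0]
    return X,[np.linalg.norm((np.eye(3)-np.outer(v,v))@(X-o)) for o,v in rs]
E
python3 - <<'E'
from h import *
for c in('side','top'):
    save(c,c+'0'); K,R,t,k=cal(c); print(c,K[0,0],k,(-R.T@t).round(),R[2].round(2))
    for n in('spire_mount','spire_shell','limpet_mount','coil_mount','rack','stand','lens','view','jar0','mug','tube_pot'):
        print(n,[(round(float(d['p']),2),(np.array(d['position'])*[640,400]).round(1).tolist()) for d in ctrl.spot_in(c,n)][:5])
print(ctrl.sense(), ctrl.grip_depth)
E
```

```text
side 435.29624827326535 0.02318272741935481 [404. 996. 933.] [ 0.08 -0.79 -0.6 ]
spire_mount [(0.89, [292.5, 243.5]), (0.78, [335.1, 250.1]), (0.65, [371.0, 205.9]), (0.53, [374.3, 228.2]), (0.49, [335.3, 216.9])]
spire_shell [(0.36, [368.1, 228.7]), (0.36, [369.7, 210.9]), (0.29, [303.5, 222.8])]
limpet_mount [(0.56, [328.0, 200.5]), (0.44, [292.3, 195.9])]
coil_mount [(0.66, [322.2, 179.9])]
rack [(0.83, [327.1, 216.1])]
stand [(0.73, [328.5, 197.8]), (0.59, [235.4, 283.6])]
lens [(0.6, [227.3, 226.8])]
view []
jar0 [(0.66, [294.9, 194.1]), (0.63, [304.3, 220.7])]
mug [(0.59, [368.3, 378.4])]
tube_pot [(0.77, [370.3, 152.6]), (0.68, [305.5, 220.3])]
top 484.64469223048667 -0.006819025971344003 [ 2.43e+02 -1.00e+00  1.56e+03] [ 0.19  0.01 -0.98]
spire_mount [(0.59, [346.8, 219.7]), (0.57, [306.1, 185.8])]
spire_shell []
limpet_mount [(0.67, [484.6, 251.3]), (0.66, [373.4, 208.2])]
coil_mount [(0.43, [406.7, 199.8])]
rack [(0.71, [369.9, 216.2])]
stand [(0.56, [253.2, 160.5])]
lens [(0.66, [244.0, 130.6])]
view [(0.81, [241.4, 133.4])]
jar0 [(0.51, [340.8, 190.1]), (0.5, [383.6, 171.0])]
mug [(0.83, [179.6, 263.4])]
tube_pot [(0.88, [485.8, 250.5]), (0.32, [408.4, 198.1])]
{'time_s': 1.2, 'joints': array([-1.34341337e+00,  3.12895816e-01,  1.49769870e+00, -8.50991053e-06,
        1.33100003e+00, -2.23420035e-01]), 'dq': array([-1.54699818e-03, -3.56823370e-04, -2.06208478e-03,  7.39711210e-04,
       -3.72678604e-06,  1.63282747e-04]), 'tau': array([ 8.26413470e-04, -4.12168479e+01, -2.59900653e+01, -7.58649685e-05,
        5.57046387e-04, -6.84671647e-06]), 'eef_pos': array([ 228.71539545, -472.56777627,  231.29680969]), 'ee_rot': array([ 2.26092247e-06,  8.47257417e-01, -5.31182519e-01, -3.58695051e-06]), 'force': array([-0.74777749,  0.27867775, -0.29473628]), 'wrist_torque': array([ 0.00579325, -0.0350957 , -0.01676704]), 'grip_width': 0.9980305713618579} 18.700000000000003
```

View pics/side0.png

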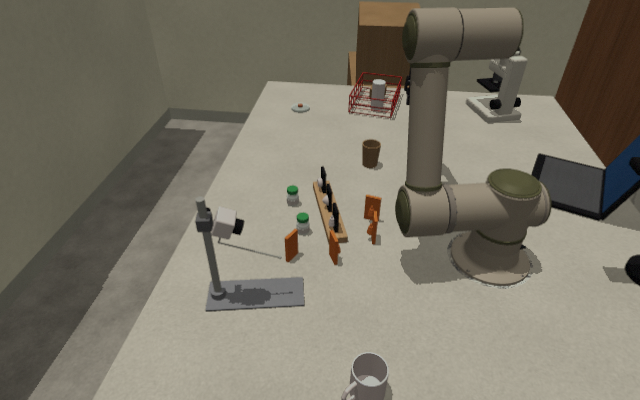

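View pics/top0.png

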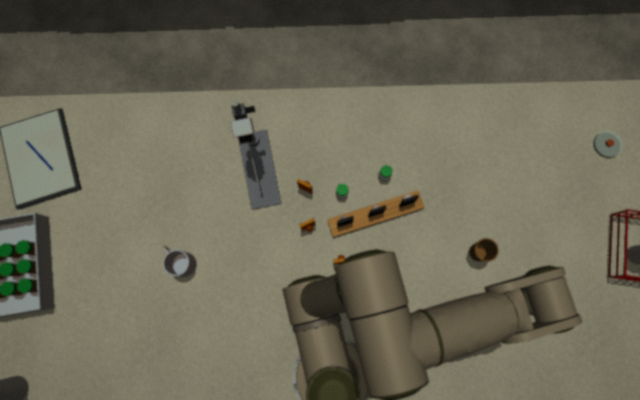

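Side view: stand at left (camera near 225,225), rack at (328,210) with three black mounts, and orange look-alikes at (292,245), (334,247), (372,207) and (374,228). I'll enlarge this region.

Run:
```python
import cv2
a=cv2.imread('pics/side0.png');b=cv2.imread('pics/top0.png')
cv2.imwrite('pics/sc.png',cv2.resize(a[160:310,190:390],None,fx=4,fy=4,interpolation=cv2.INTER_CUBIC))
cv2.imwrite('pics/tc.png',cv2.resize(b[95:245,228:428],None,fx=4,fy=4,interpolation=cv2.INTER_CUBIC))
```

```text
(no output)
```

View pics/sc.png

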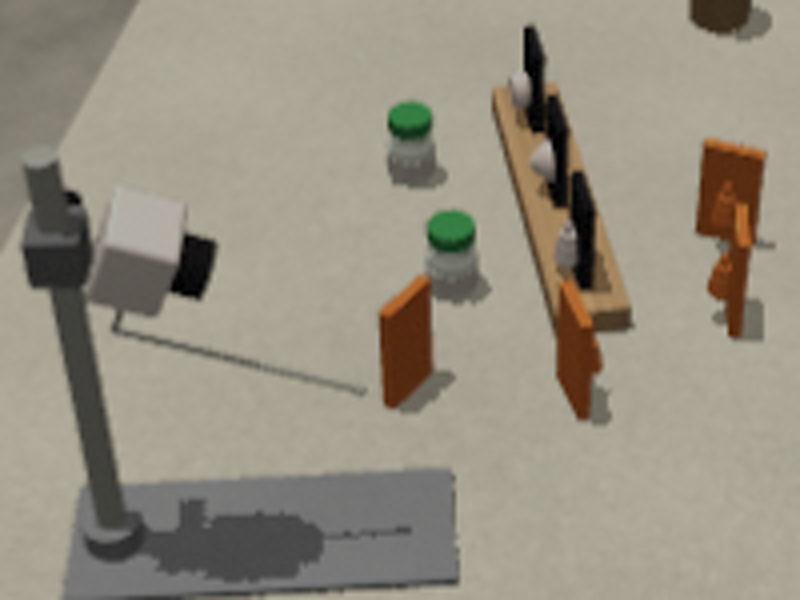

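View pics/tc.png

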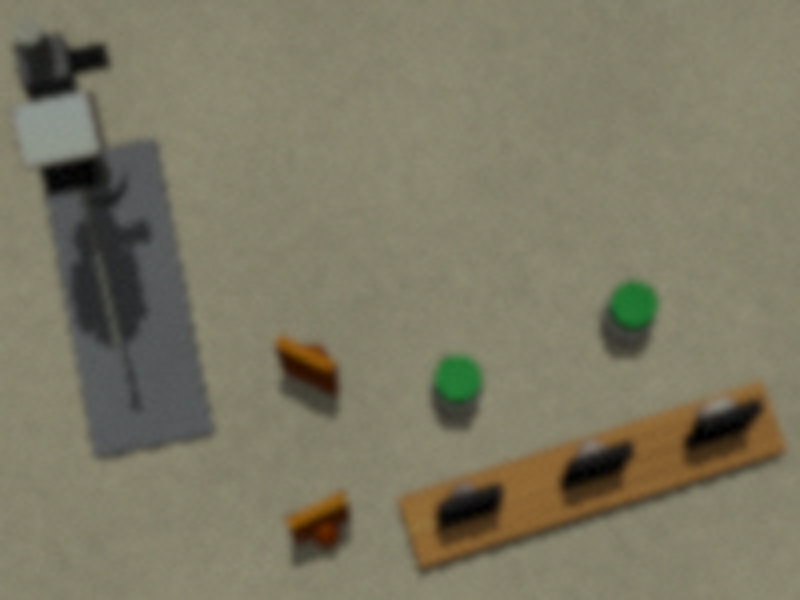

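Candidates for the target, in side-image pixels. All three are black mounts in the rack:
- (334,218): the shell looks tall and pointed, so this fits the spire.
- (328,200): a low cone, so the limpet.
- (322,181): round, so the coil.

The orange ones are look-alikes. An enlarged crop should confirm this, and I'll get precise camera and rod points from it too.

Run:
```python
import cv2,numpy as np
a=cv2.imread('pics/side0.png');b=cv2.imread('pics/top0.png')
r=lambda i,s:cv2.resize(i,None,fx=s,fy=s,interpolation=cv2.INTER_CUBIC)
cv2.imwrite('pics/c5.png',r(a[195:265,195:293],8))
cv2.imwrite('pics/c6.png',np.hstack([r(b[130:205,238:278],8),r(a[160:235,310:355],8)]))
```

```text
(no output)
```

View pics/c5.png

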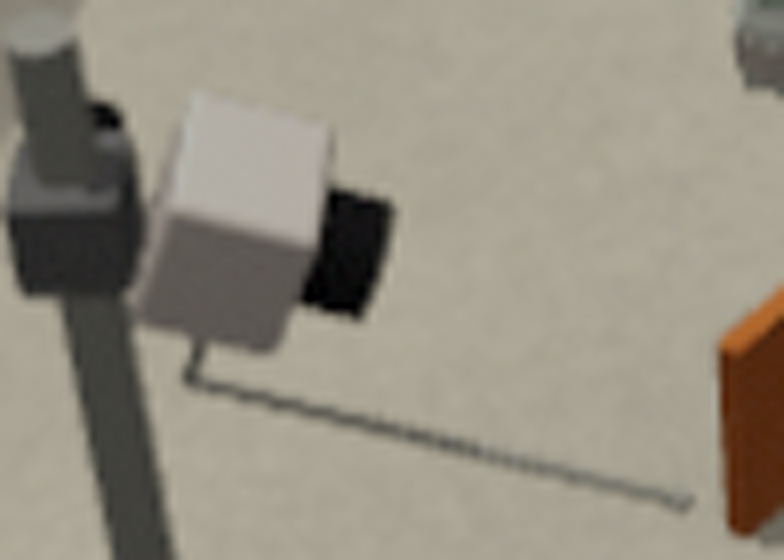

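View pics/c6.png

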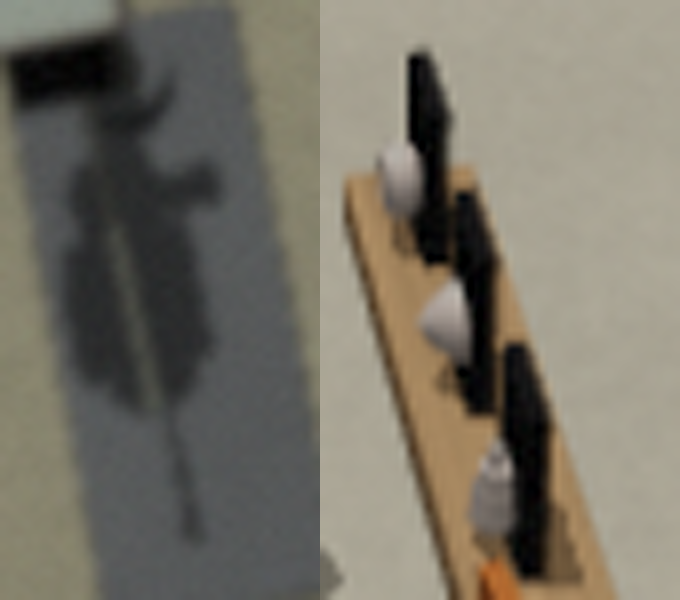

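The crop confirms it: the spire is the nearest black mount, in the +y slot. Its shell is at side pixel ~(331,222) and is slender and pointed; limpet is in the middle, coil at the far end. Rod tip is at side ~(280.2,257.3) and top ~(256.6,180.3). Next I fit the stand and rack.

```bash
cat > fit.py <<'E'
from h import *
from scipy.optimize import least_squares
S8=lambda u,v:((u+.5)/8-.5+195,(v+.5)/8-.5+195)
T8=lambda u,v:((u+.5)/8-.5+238,(v+.5)/8-.5+130)
R8=lambda u,v:((u-320+.5)/8-.5+310,(v+.5)/8-.5+160)
T4=lambda u,v:((u+.5)/4-.5+228,(v+.5)/4-.5+95)
S4=lambda u,v:((u+.5)/4-.5+190,(v+.5)/4-.5+160)
def axes(psi,th):
    c,s=np.cos(psi),np.sin(psi)
    y=np.array([-s,c,0]); h=np.array([c,s,0]); x=np.cos(th)*h+np.sin(th)*np.array([0,0,1])
    return x,y,np.cross(x,y)
def res(p):
    L=p[:3]; x,y,z=axes(p[3],p[4]); r=[]
    add=lambda c,X,uv,w=1:r.extend((w*(proj(c,X)[0]-uv)).tolist())
    tip=L-120*x-65*z
    add('side',tip,S8(685,502),2); add('side',tip+p[5]*x,S8(190,380))
    add('top',tip,T8(152,405)); add('side',L,S8(377,262))
    add('top',L+19*y,T8(15,105),.7); add('top',L-19*y,T8(115,90),.7)
    h=np.array([np.cos(p[3]),np.sin(p[3]),0]); O=L+p[6]*h; O[2]=8
    # foot corners (near), col base, top
    for s,uv in((50,T4(97,457)),(-50,T4(213,432))): add('top',O+p[7]*h+s*y,uv)
    add('top',O+(p[7]+260)*h-50*y,T4(155,140))
    add('side',O+p[7]*h+50*y,S4(458,580));add('side',O+p[7]*h-50*y,S4(455,470))
    C=O+200*h; C[2]=333; add('side',C,S8(42,32),.5)
    return r
def rres(q):
    h=np.array([np.cos(q[2]),np.sin(q[2]),0]);y=np.array([-h[1],h[0],0]);O=np.array([q[0],q[1],24]);r=[]
    add=lambda c,X,uv,w=1:r.extend((w*(proj(c,X)[0]-uv)).tolist())
    add('top',O+30*h+155*y,T4(402,498)); add('top',O+30*h-155*y,T4(762,382)); add('top',O-30*h-155*y,T4(784,446)); add('top',O-30*h+155*y,T4(422,566))
    add('side',O+30*h-155*y,S4(493,90)); add('side',O-30*h+155*y,S4(629,308))
    P=O+105*y;P[2]=10  # spire mount underside
    Z=np.array([0,0,95])
    add('side',P+Z-5*h+25*y,R8(524,347)); 
    return r
if __name__=='__main__':
    s=least_squares(res,[750,200,300,.15,.35,150,-100,-60],loss='soft_l1'); p=s.x
    x,y,z=axes(p[3],p[4]); print('L',p[:3].round(1),'psi,th deg',np.degrees(p[3:5]).round(2),p[5:].round(1)); print(np.round(res(p),1))
    print('view',(p[:3]-120*x).round(1),'tip',(p[:3]-120*x-65*z).round(1),tri(S8(685,502),T8(152,405)))
    q=least_squares(rres,[450,-80,.2],loss='soft_l1').x; print('rack',q[:2].round(1),np.degrees(q[2]).round(2),np.round(rres(q),1))
    h=np.array([np.cos(q[2]),np.sin(q[2])]);print('spire mount',(q[:2]+105*np.array([-h[1],h[0]])).round(1))
    np.save('p.npy',p);np.save('q.npy',q)
    # plate top corner projections for check
E
python3 fit.py
python3 - <<'E'
from h import *
q=np.load('q.npy');h=np.array([np.cos(q[2]),np.sin(q[2]),0]);y=np.array([-h[1],h[0],0]);P=np.array([q[0],q[1],10])+105*y
for s in(25,-25):
  for t in(5,-5): 
    X=P+s*y+t*h+[0,0,95]; print(s,t,((proj('side',X)[0]-[310,160]+.5)*8-.5+[320,0]).round(),((proj('top',X)[0]-[228,95]+.5)*4-.5).round())
E
```

```text
Traceback (most recent call last):
  File "fit.py", line 36, in <module>
    s=least_squares(res,[750,200,300,.15,.35,150,-100,-60],loss='soft_l1'); p=s.x
  File "fit.py", line 16, in res
    add('side',tip,S8(685,502),2); add('side',tip+p[5]*x,S8(190,380))
    ~~~^^^^^^^^^^^^^^^^^^^^^^^^^^
  File "fit.py", line 14, in <lambda>
    add=lambda c,X,uv,w=1:r.extend((w*(proj(c,X)[0]-uv)).tolist())
                                       ~~~~^^^^^
  File "h.py", line 8, in proj
    K,R,t,k=cal(c); p=np.atleast_2d(X)@R.T+t; s=p[:,:2]/p[:,2:]; s=s*(1+k*(s**2).sum(1,keepdims=True))
            ~~~^^^
  File "h.py", line 6, in cal
    d=ctrl.get_calibration(c); return [np.array(d[k],float) for k in('K','R','t')]+[float(d['k1'])]
ValueError: time passes only in moves, steps and waits
Traceback (most recent call last):
FileNotFoundError: [Errno 2] No such file or directory: 'q.npy'
```

Too many calibration calls; I'll cache it.

```bash
sed -i 's/^def cal(c):/import functools\n@functools.cache\ndef cal(c):/' h.py
cat > chk.py <<'E'
from h import *
q=np.load('q.npy');h=np.array([np.cos(q[2]),np.sin(q[2]),0]);y=np.array([-h[1],h[0],0]);P=np.array([q[0],q[1],10])+105*y
for s in(25,-25):
  for t in(5,-5): 
    X=P+s*y+t*h+[0,0,95]; print(s,t,((proj('side',X)[0]-[310,160]+.5)*8-.5+[320,0]).round(),((proj('top',X)[0]-[228,95]+.5)*4-.5).round())
E
python3 fit.py && python3 chk.py
```

```text
L [676.4 230.  241.5] psi,th deg [10.35 21.84] [ 160.  -115.3  -29.9]
[-0.3 -0.3 -0.1  0.2  0.   0.2 -0.1  0.1 -0.1  0.8  0.3  0.3 -1.4  0.7
 -0.3  0.9  0.1 -0.4 -0.1 -0.3 -0.6 -1.  -0.  -0.2]
view [566.8 210.  196.8] tip [590.6 214.3 136.5] (array([590.68313977, 214.36094187, 136.14899292]), [np.float64(0.4934339036432174), np.float64(0.4934339036438635)])
rack [ 502.3 -153.1] 16.51 [-1.1 -0.6  0.2 -0.6  1.1  0.8 -0.4  0.1 -0.9 -1.1 -0.2 -0.8  3.   8.4]
spire mount [472.5 -52.4]
25 5 [522. 417.] [438. 500.]
25 -5 [548. 414.] [442. 512.]
-25 5 [497. 337.] [501. 480.]
-25 -5 [522. 335.] [505. 492.]
```

```bash
python3 - <<'E'
s=open('fit.py').read()
s=s.replace("    add('side',P+Z-5*h+25*y,R8(524,347)); ","    add('side',P+Z-5*h-25*y,R8(525,345)); add('side',P+Z-5*h+25*y,R8(549,418)); add('side',P+Z+5*h-25*y,R8(504,347))\n    add('top',P+Z+5*h+25*y,T4(439,502)); add('top',P+Z+5*h-25*y,T4(500,485))")
open('fit.py','w').write(s)
E
cat > plan.py <<'E'
# plan(pos,R,n): n equal rows (shift,turn) in tool axes from the present pose to TCP pos,R
from h import *
from scipy.spatial.transform import Rotation as Ro
def cur():
    s=ctrl.sense(); return np.array(s['eef_pos']),Ro.from_quat(s['ee_rot'],scalar_first=True)
def mountR(psi,th):
    c,s=np.cos(psi),np.sin(psi);y=np.array([-s,c,0]);x=np.array([c*np.cos(th),s*np.cos(th),np.sin(th)])
    return np.c_[x,y,np.cross(x,y)]
def tool(M): return Ro.from_matrix(np.c_[-M[:,1],-M[:,0],-M[:,2]])
def plan(pos,R,n,p0=None,R0=None):
    if p0 is None: p0,R0=cur()
    w=(R0.inv()*R).as_rotvec()/n
    A=sum((R0*Ro.from_rotvec(w*k)).as_matrix() for k in range(n))
    v=np.linalg.solve(A,np.array(pos)-p0)
    print(n,'rows',v.round(2).tolist(),np.degrees(w).round(3).tolist(),'|v|',np.linalg.norm(v).round(1))
    return v,w
E
python3 fit.py | tail -3
python3 - <<'E'
from plan import *
q=np.load('q.npy');y=np.array([-np.sin(q[2]),np.cos(q[2])]);P=q[:2]+105*y
plan([*P,190],tool(mountR(q[2],0)),20)
E
```

```text
rack [ 500.9 -151.9] -1063.37 [-1.5 -0.1 -0.2 -0.2  0.7  1.2 -0.7  0.6 -0.7 -0.8  0.3 -0.5  0.1 -1.
  0.4 -0.2 -0.5 -1.  -0.5 -0.  -0.1 -0.8]
spire mount [470.9 -51.3]
20 rows [-15.19, -19.0, 2.06] [0.0, 0.0, 0.46] |v| 24.4
```

>>> {"fn": "play_rows", "kwargs": {
  "motion": [
    [[-15.2, -19, 2], [0, 0, 0.46]],
    [[-15.2, -19, 2], [0, 0, 0.46]],
    [[-15.2, -19, 2], [0, 0, 0.46]],
    [[-15.2, -19, 2], [0, 0, 0.46]],
    [[-15.2, -19, 2], [0, 0, 0.46]],
    [[-15.2, -19, 2], [0, 0, 0.46]],
    [[-15.2, -19, 2], [0, 0, 0.46]],
    [[-15.2, -19, 2], [0, 0, 0.46]],
    [[-15.2, -19, 2], [0, 0, 0.46]],
    [[-15.2, -19, 2], [0, 0, 0.46]],
    [[-15.2, -19, 2], [0, 0, 0.46]],
    [[-15.2, -19, 2], [0, 0, 0.46]],
    [[-15.2, -19, 2], [0, 0, 0.46]],
    [[-15.2, -19, 2], [0, 0, 0.46]],
    [[-15.2, -19, 2], [0, 0, 0.46]],
    [[-15.2, -19, 2], [0, 0, 0.46]],
    [[-15.2, -19, 2], [0, 0, 0.46]],
    [[-15.2, -19, 2], [0, 0, 0.46]],
    [[-15.2, -19, 2], [0, 0, 0.46]],
    [[-15.2, -19, 2], [0, 0, 0.46]]
  ],
  "fingers": 85,
  "squeeze": 60
}}

```text
time_s: 2.87
eef_pos: [471.5, -49.9, 191.3]
ee_rot: [-0.0, 0.802, -0.598, 0.0]
force: [-0.5, 0.1, -0.3]
grip_width: 0.995
```

>>> {"fn": "play_rows", "kwargs": {
  "motion": [
    [[0, 0, 0], [0, 0, 0]],
    [[0, 0, 0], [0, 0, 0]],
    [[0, 0, 0], [0, 0, 0]]
  ]
}}

```text
time_s: 3.12
eef_pos: [470.7, -51.4, 191.3]
ee_rot: [0.0, 0.802, -0.597, -0.0]
force: [0.0, 0.1, -0.5]
grip_width: 1.0
```

Run:
```python
from plan import *
q=np.load('q.npy');y=np.array([-np.sin(q[2]),np.cos(q[2])]);P=q[:2]+105*y
print(cur()[0])
plan([*P,110],tool(mountR(q[2],0)),1)
r=lambda i,s:cv2.resize(i,None,fx=s,fy=s,interpolation=cv2.INTER_CUBIC)
save('side','s1');save('top','t1');a=cv2.imread('pics/s1.png');b=cv2.imread('pics/t1.png')
cv2.imwrite('pics/c7.png',r(a[140:240,280:410],6))
```

```text
[470.70103237 -51.3549932  191.2953249 ]
1 rows [-0.02, -0.22, 81.3] [0.012, -0.004, 0.011] |v| 81.3
```

View pics/c7.png

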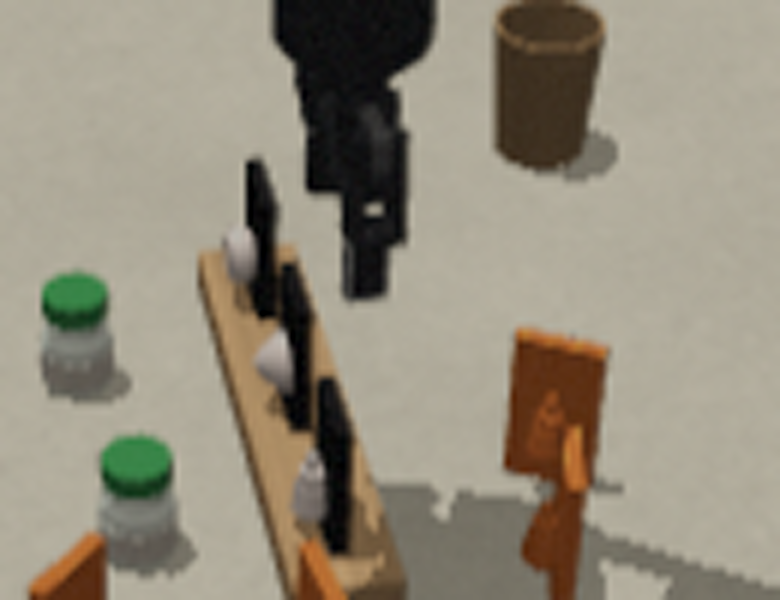

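The gripper hangs above the near slot. The near fingertip's lower edge is at side pixel ~(340.5,189.5). I'll check that against the projected finger position before descending.

Run:
```python
from plan import *
p,R=cur();m=R.as_matrix()
for dz in(0,13):
  for s in(-1,1):
    for yy in(-11,11):
      X=p+m@[s*43,yy,-dz]; print(dz,s,yy,((proj('side',X)[0]-[280,140]+.5)*6-.5).round())
```

```text
0 -1 -11 [336. 318.]
0 -1 11 [381. 314.]
0 1 -11 [302. 218.]
0 1 11 [344. 214.]
13 -1 -11 [337. 296.]
13 -1 11 [382. 292.]
13 1 -11 [302. 196.]
13 1 11 [345. 192.]
```

Fingers match the model (344–386 against 343–388 for their outer faces), so I'm descending and gripping.

>>> {"fn": "play_rows", "kwargs": {
  "motion": [
    [[0, 0, 20], [0, 0, 0]],
    [[0, 0, 20], [0, 0, 0]],
    [[0, 0, 20], [0, 0, 0]],
    [[0, 0, 18], [0, 0, 0]],
    [[0, 0, 16], [0, 0, 0]],
    [[0, 0, 14], [0, 0, 0]],
    [[0, 0, 10], [0, 0, 0]],
    [[0, 0, 8], [0, 0, 0]],
    [[0, 0, 0], [0, 0, 0]],
    [[0, 0, 0], [0, 0, 0]]
  ]
}}

```text
time_s: 4.05
eef_pos: [471.0, -51.3, 65.6]
ee_rot: [-0.0, 0.802, -0.598, 0.0]
force: [0.1, -1.6, -0.1]
grip_width: 0.993
```

>>> {"fn": "play_rows", "kwargs": {
  "motion": [
    [[0, 0, 0], [0, 0, 0]],
    [[0, 0, 0], [0, 0, 0]],
    [[0, 0, 0], [0, 0, 0]],
    [[0, 0, 0], [0, 0, 0]],
    [[0, 0, 0], [0, 0, 0]],
    [[0, 0, 0], [0, 0, 0]],
    [[0, 0, 0], [0, 0, 0]],
    [[0, 0, 0], [0, 0, 0]]
  ],
  "fingers": 40,
  "squeeze": 60
}}

```text
time_s: 4.72
eef_pos: [471.3, -51.2, 66.0]
ee_rot: [-0.0, 0.802, -0.597, 0.001]
force: [-0.8, 0.7, 6.6]
grip_width: 0.578
```

Gripped at about 50 mm opening. Next, a straight lift.

>>> {"fn": "play_rows", "kwargs": {
  "motion": [
    [[0, 0, -4], [0, 0, 0]],
    [[0, 0, -6], [0, 0, 0]],
    [[0, 0, -10], [0, 0, 0]],
    [[0, 0, -15], [0, 0, 0]],
    [[0, 0, -20], [0, 0, 0]],
    [[0, 0, -20], [0, 0, 0]],
    [[0, 0, -20], [0, 0, 0]],
    [[0, 0, -20], [0, 0, 0]],
    [[0, 0, -20], [0, 0, 0]],
    [[0, 0, -15], [0, 0, 0]],
    [[0, 0, -10], [0, 0, 0]],
    [[0, 0, 0], [0, 0, 0]],
    [[0, 0, 0], [0, 0, 0]]
  ]
}}

```text
time_s: 5.8
eef_pos: [470.8, -51.0, 225.3]
ee_rot: [-0.0, 0.802, -0.597, 0.0]
force: [-0.1, -0.4, -0.8]
grip_width: 0.574
```

Run:
```python
from plan import *
p=np.load('p.npy');M=mountR(p[3],p[4]);V=p[:3]-120*M[:,0]
pp,_=cur(); print(pp, ctrl.sense()['grip_width'])
R=tool(M); F=V-11*M[:,0]+(65.8-10-44)*M[:,2]; print('final TCP',F)
W=F-90*M[:,0]+20*M[:,2]; print('way',W)
plan(W,R,16); plan(F,R,1,W,R)
save('side','s2');save('top','t2');a=cv2.imread('pics/s2.png');cv2.imwrite('pics/c8.png',cv2.resize(a[120:245,270:420],None,fx=5,fy=5,interpolation=cv2.INTER_CUBIC))
```

```text
[470.78586617 -51.03384654 225.2893626 ] 0.5738118443776621
final TCP [552.43480675 207.34257315 203.70098686]
way [462.9362599  190.98957313 188.78155313]
16 rows [-14.84, -2.67, 2.76] [1.363, 0.074, 0.387] |v| 15.3
1 rows [-0.0, -90.0, 20.0] [0.0, 0.0, 0.0] |v| 92.2
```

View pics/c8.png

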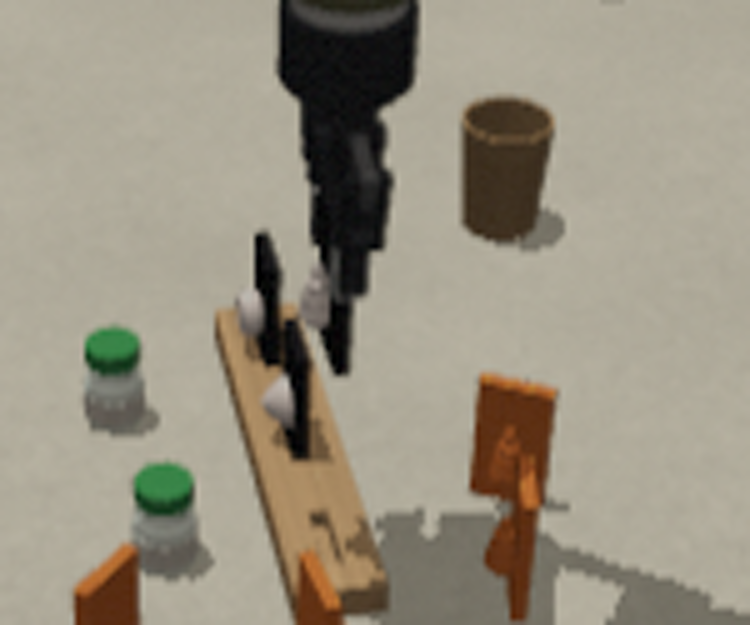

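The spire mount is held clear of its slot and the limpet and coil mounts are undisturbed. I'm moving to a waypoint on the robot side of the viewing spot.

>>> {"fn": "play_rows", "kwargs": {
  "motion": [
    [[-14.8, -2.7, 2.8], [1.36, 0.07, 0.39]],
    [[-14.8, -2.7, 2.8], [1.36, 0.07, 0.39]],
    [[-14.8, -2.7, 2.8], [1.36, 0.07, 0.39]],
    [[-14.8, -2.7, 2.8], [1.36, 0.07, 0.39]],
    [[-14.8, -2.7, 2.8], [1.36, 0.07, 0.39]],
    [[-14.8, -2.7, 2.8], [1.36, 0.07, 0.39]],
    [[-14.8, -2.7, 2.8], [1.36, 0.07, 0.39]],
    [[-14.8, -2.7, 2.8], [1.36, 0.07, 0.39]],
    [[-14.8, -2.7, 2.8], [1.36, 0.07, 0.39]],
    [[-14.8, -2.7, 2.8], [1.36, 0.07, 0.39]],
    [[-14.8, -2.7, 2.8], [1.36, 0.07, 0.39]],
    [[-14.8, -2.7, 2.8], [1.36, 0.07, 0.39]],
    [[-14.8, -2.7, 2.8], [1.36, 0.07, 0.39]],
    [[-14.8, -2.7, 2.8], [1.36, 0.07, 0.39]],
    [[-14.8, -2.7, 2.8], [1.36, 0.07, 0.39]],
    [[-14.8, -2.7, 2.8], [1.36, 0.07, 0.39]],
    [[0, 0, 0], [0, 0, 0]],
    [[0, 0, 0], [0, 0, 0]],
    [[0, 0, 0], [0, 0, 0]]
  ]
}}

```text
time_s: 7.48
eef_pos: [463.6, 190.1, 188.0]
ee_rot: [-0.145, 0.754, -0.629, 0.12]
force: [0.2, -0.9, -1.0]
grip_width: 0.573
```

Run:
```python
from plan import *
p=np.load('p.npy');M=mountR(p[3],p[4]);V=p[:3]-120*M[:,0]
R=tool(M); F=V-11*M[:,0]+11.8*M[:,2]; pp,RR=cur();print(pp,F)
plan(F,R,10)
save('side','s3');save('top','t3');a=cv2.imread('pics/s3.png');b=cv2.imread('pics/t3.png')
r=lambda i,s:cv2.resize(i,None,fx=s,fy=s,interpolation=cv2.INTER_CUBIC)
cv2.imwrite('pics/c9.png',r(a[180:275,215:345],6))
```

```text
[463.60378055 190.08889993 188.01098878] [552.43480675 207.34257315 203.70098686]
10 rows [-0.1, -8.99, 1.9] [0.014, 0.006, -0.005] |v| 9.2
```

View pics/c9.png

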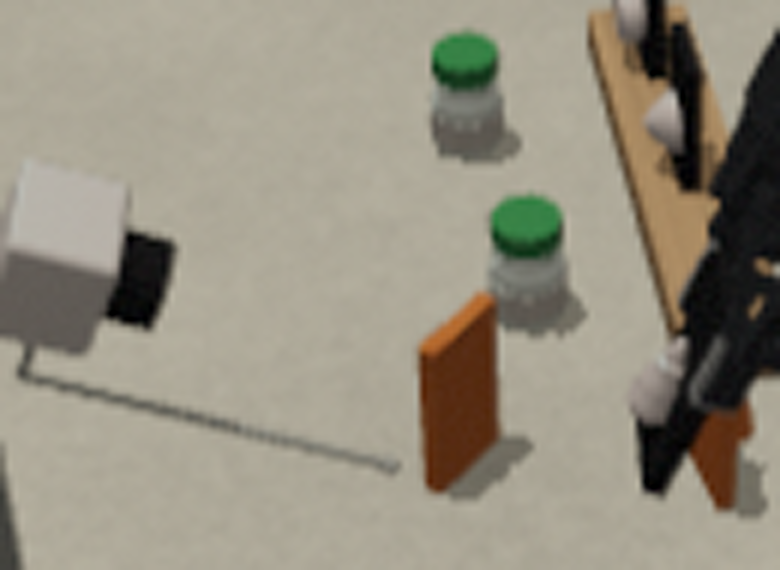

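The mount is tilted with its shell facing the lens, and the approach along the lens axis is clear. Moving in.

>>> {"fn": "play_rows", "kwargs": {
  "motion": [
    [[-0.1, -9, 1.9], [0, 0, 0]],
    [[-0.1, -9, 1.9], [0, 0, 0]],
    [[-0.1, -9, 1.9], [0, 0, 0]],
    [[-0.1, -9, 1.9], [0, 0, 0]],
    [[-0.1, -9, 1.9], [0, 0, 0]],
    [[-0.1, -9, 1.9], [0, 0, 0]],
    [[-0.1, -9, 1.9], [0, 0, 0]],
    [[-0.1, -9, 1.9], [0, 0, 0]],
    [[-0.1, -9, 1.9], [0, 0, 0]],
    [[-0.1, -9, 1.9], [0, 0, 0]],
    [[0, 0, 0], [0, 0, 0]],
    [[0, 0, 0], [0, 0, 0]],
    [[0, 0, 0], [0, 0, 0]],
    [[0, 0, 0], [0, 0, 0]]
  ]
}}

```text
time_s: 8.75
eef_pos: [552.4, 207.6, 204.1]
ee_rot: [-0.145, 0.754, -0.629, 0.12]
force: [-0.6, 0.2, 0.4]
grip_width: 0.576
```

Run:
```python
from plan import *
pp,RR=cur();print(pp,RR.as_quat(scalar_first=True).round(4))
save('side','s4');save('top','t4');a=cv2.imread('pics/s4.png');b=cv2.imread('pics/t4.png')
r=lambda i,s:cv2.resize(i,None,fx=s,fy=s,interpolation=cv2.INTER_CUBIC)
cv2.imwrite('pics/c10.png',r(a[195:268,205:305],8))
cv2.imwrite('pics/c11.png',r(b[115:190,230:305],8))
m=RR.as_matrix();M=np.c_[-m[:,1],-m[:,0],-m[:,2]]
O=pp-55.8*M[:,2]  # expected plate underside centre
p=np.load('p.npy')
E8=lambda c,X,o:((proj(c,X)[0]-o+.5)*8-.5).round().tolist()
for n,X in {'bot+y back':(-5,25,0),'bot+y front':(5,25,0),'bot-y front':(5,-25,0),'shell':(11,0,44),'spire tip':(11,0,65),'shell front':(23,0,44)}.items(): print(n,E8('side',O+M@X,[205,195]),E8('top',O+M@X,[230,115]))
T=p[:3]-120*M[:,0]-65*M[:,2];print('rodtip',E8('side',T,[205,195]),E8('top',T,[230,115]))
```

```text
[552.43046679 207.57146846 204.07668199] [-0.1454  0.7539 -0.6292  0.1204]
bot+y back [674.0, 524.0] [154.0, 589.0]
bot+y front [644.0, 516.0] [149.0, 563.0]
bot-y front [644.0, 406.0] [280.0, 537.0]
shell [673.0, 358.0] [202.0, 551.0]
spire tip [696.0, 310.0] [197.0, 559.0]
shell front [636.0, 349.0] [195.0, 519.0]
rodtip [604.0, 501.0] [216.0, 527.0]
```

View pics/c10.png

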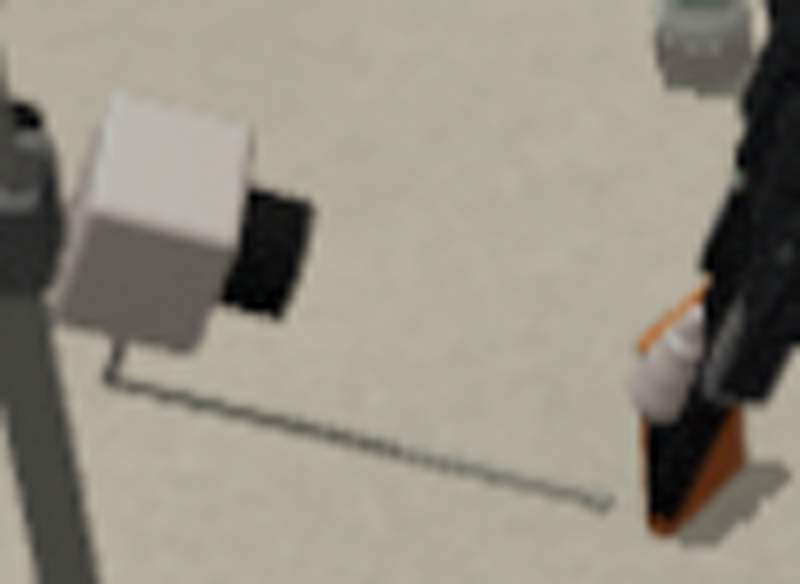

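View pics/c11.png

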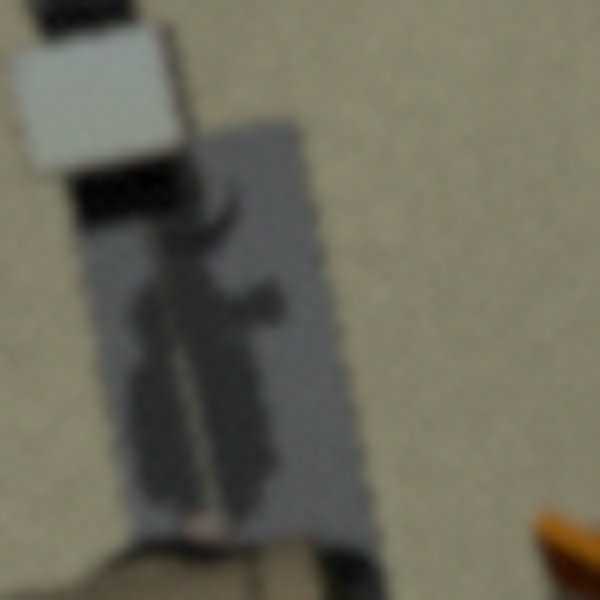

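Side view: plate bottom, shell (~(665,362)) and spire tip (~(698,310)) match prediction within ~1 px. The 8 mm ball lies in front of and below the plate, with no contact. In the top view the shell edge at ~(209,525) sits right of my predicted ~(195,519), so I'll check that numerically.

Run:
```python
from plan import *
b=cv2.imread('pics/t4.png').astype(int);a=cv2.imread('pics/t0.png').astype(int)
print('cols 248..264; redness R-B and luminance')
for r in range(176,186): print(r,[f"{b[r,c,2]-b[r,c,0]}/{b[r,c].sum()//3}({a[r,c].sum()//3})" for c in range(249,263)])
pp,RR=cur();m=RR.as_matrix();M=np.c_[-m[:,1],-m[:,0],-m[:,2]];O=pp-55.8*M[:,2]
for zz,rad in((30,10),(36,11.5),(44,11)):
  X=[O+M@[5+18-rad+rad*np.cos(t),rad*np.sin(t),zz] for t in np.linspace(-1.5,1.5,7)]
  print(zz,proj('top',X).round(1).tolist())
print('shell spots',[ (d['p'],(np.array(d['position'])*[640,400]).round(1)) for c in('side','top') for d in ctrl.spot_in(c,'spire_shell')])
```

```text
[ WARN:0@0.614] global loadsave.cpp:275 findDecoder imread_('pics/t0.png'): can't open/read file: check file path/integrity
Traceback (most recent call last):
AttributeError: 'NoneType' object has no attribute 'astype'
```

Run:
```python
from plan import *
b=cv2.imread('pics/t4.png').astype(int);a=cv2.imread('pics/top0.png').astype(int)
print('cols 249..262; R-B/lum(before)')
for r in range(177,185): print(r,[f"{b[r,c,2]-b[r,c,0]}/{b[r,c].sum()//3}({a[r,c].sum()//3})" for c in range(249,263)])
pp,RR=cur();m=RR.as_matrix();M=np.c_[-m[:,1],-m[:,0],-m[:,2]];O=pp-55.8*M[:,2]
for zz,rad in((30,10),(36,11.5),(44,11)):
  X=[O+M@[5+18-rad+rad*np.cos(t),rad*np.sin(t),zz] for t in np.linspace(-1.5,1.5,7)]
  print(zz,proj('top',X).round(1).tolist())
```

```text
cols 249..262; R-B/lum(before)
177 ['-1/54(55)', '-1/54(54)', '-1/55(54)', '0/47(50)', '-1/42(46)', '1/49(49)', '2/63(61)', '6/70(71)', '5/61(63)', '-1/47(48)', '-2/43(42)', '-2/43(43)', '-4/50(51)', '-3/61(64)']
178 ['0/69(71)', '-1/67(68)', '-1/61(66)', '-1/55(54)', '0/51(45)', '4/55(47)', '7/64(58)', '6/74(70)', '5/67(69)', '3/53(53)', '-3/43(44)', '-3/46(46)', '-2/55(56)', '-3/68(70)']
179 ['-2/82(82)', '-1/79(81)', '-2/71(72)', '2/63(59)', '7/62(52)', '11/72(49)', '12/80(58)', '11/86(71)', '10/76(75)', '6/62(59)', '1/49(52)', '-1/54(56)', '-2/67(66)', '-1/72(79)']
180 ['-3/81(88)', '-4/81(86)', '-2/74(80)', '2/68(70)', '9/75(63)', '15/86(56)', '15/90(60)', '17/91(73)', '12/81(75)', '8/69(66)', '5/61(58)', '-2/66(68)', '-3/75(78)', '-3/81(84)']
181 ['-4/70(88)', '-2/70(88)', '-3/66(87)', '3/62(81)', '9/71(77)', '13/79(69)', '12/86(68)', '14/85(72)', '13/78(74)', '9/69(70)', '5/65(68)', '-3/72(77)', '-1/75(85)', '-1/78(85)']
182 ['2/47(90)', '1/45(89)', '-2/41(90)', '1/40(86)', '7/44(86)', '8/56(83)', '9/60(78)', '9/65(80)', '10/63(81)', '10/61(74)', '6/63(69)', '0/66(81)', '-2/65(86)', '1/70(87)']
183 ['5/32(89)', '4/29(89)', '4/27(88)', '4/25(90)', '4/24(91)', '4/28(88)', '5/32(88)', '6/36(87)', '6/41(84)', '8/45(79)', '7/47(71)', '3/46(81)', '5/47(83)', '10/54(86)']
184 ['16/43(89)', '15/40(89)', '12/37(87)', '11/31(89)', '7/25(89)', '7/26(90)', '7/23(91)', '8/28(88)', '9/33(86)', '11/37(78)', '13/44(69)', '12/44(76)', '14/45(85)', '17/55(87)']
30 [[258.3, 181.1], [257.4, 179.7], [255.9, 178.8], [254.2, 178.7], [252.7, 179.4], [251.7, 180.8], [251.6, 182.5]]
36 [[258.7, 181.8], [257.7, 180.1], [256.0, 179.1], [254.1, 179.0], [252.3, 179.8], [251.2, 181.4], [251.0, 183.3]]
44 [[258.3, 182.1], [257.4, 180.4], [255.8, 179.5], [253.9, 179.4], [252.2, 180.2], [251.1, 181.7], [250.9, 183.5]]
```

The shell's pale blob in the top view is centred at column ~255.3 on rows 179–180, against a predicted 255.0, which is about 1 mm. My first reading was skewed by the rod showing behind it and the gripper covering part of it. The side view agrees within ~1 px, so no correction is needed and I'm handing in.

Run:
```python
from rig import ctrl
s=ctrl.sense();print(s['eef_pos'],s['force'],s['grip_width'],abs(s['dq']).max()); print(ctrl.finish_job())
```

```text
[552.46852915 207.67142947 204.22838789] [ 0.24709561 -0.55958236 -0.65592604] 0.5763164990776047 0.0018574833973916856
the job is handed in; nothing more can be done
None
```

The spire mount is out of the +y slot, held by its plate's side edges at about 60 N, and still in front of the inspection camera. It is tilted 21.8° up at 10.3° yaw to look squarely into the lens, with the tip of the spire uppermost. I have handed the job in after about 9 s of the 40 s; the system gave no verdict.

**Side view:** the plate's bottom corners, the shell and the spire tip lay within about 1 px (roughly 3 mm) of where they should be.

**Top view:** I first read the shell as about 5 mm off to one side. A pixel-level check put it about 1 mm off, because the rod and gripper had skewed the first reading. I made no correction.

**Contact and stillness:** measured forces were under 1 N and the arm was at rest. The plate should clear the rod's ball by about 21 mm, by geometry, and the pictures showed no contact.

**Other things:** the limpet and coil mounts, the jars, the pot and the orange look-alikes looked unmoved in the views I checked. I did not recheck the mug.

**What is uncertain:** the lens pose comes from image fits good to roughly 2 mm and 0.5–1°. I could not check the squareness or the distance more finely than that.

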